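# Fit the grooved burnishing head to the spindle

## Robot

A 6-joint arm with a two-finger parallel gripper is mounted at the origin on the work surface. World frame = base frame: x ahead of the robot, y to its left, z up, the work surface at z = 0. Lengths are in mm, angles in rad, forces in N, time in s.
With the tool pointing down it reaches from about 350 to 875 mm from the base axis. Payload 4.2 kg.
Tool frame: the origin (TCP) lies midway between the tips of the shut fingers; the grasp point (between the pads) lies 19 mm behind it (tcp_to_grasp is the distance from the TCP to the grasp point, in mm); z points along the fingers, y is the line along which they close (so a half turn about z gives the same grasp; the last joint's range is limited). The gripper opens to 85 mm and grips with 20 to 120 N. Pads are 22 mm wide; open, the fingers measure 114 mm over their backs; the gripper's body (76 mm by 85 mm) begins 54 mm behind the grasp point. The pads swing forward as they close: fully open they stand 13 mm farther back than shut.
Start: joints at [1.368, 0.385, 0.008, 0, -1.194, -0.259], TCP at [278.441, 559.526, 204.712] pointing down, gripper open.
Joint ranges: [-3.14, 3.14], [-1.21, 2.06], [-1.07, 1.41], [-3.16, 2.05], [-2.99, -0.16], [-3.1, 3.1]. Speed limits (rad/s): [2.79, 2.79, 3.14, 3.14, 3.14, 3.14].

## Interface

Orientations are given as a unit quaternion [x, y, z, w].
In Python, from bench import read_state, get_image, job_done, tcp_to_grasp gives the robot as it stands.
- The arm moves only by the tool jog_arm, never from a script. Its argument "plan" is a list of rows, each a list of 3 entries, a list of its own where there are three numbers: the finger opening in mm, from 0 to 85.4, then the shift along the tool's x, y, z as a fraction of full scale, then the turn, a rotation vector about the tool's x, y, z as a fraction of full scale. A call has 1 to 10 rows; each row is the pose to reach, as a shift and turn from the pose commanded when the call began, along the tool's axes at that moment; what a row does not reach only later rows make up. Full scale, the value 1, is 0.1 m for a shift and 60 degrees for a turn. A row lasts 1/8 s, in which the tool goes at most 62.5 mm and 10.7 degrees, less where a joint would pass 70% of its speed; a pose out of reach is approached as far as the arm can. A call with a number of a shift or a turn outside -1 to 1 is refused whole. A call with a gripper value outside its range is refused whole. The fingers move at their own pace and stop on an object; the grip force is fixed at half the most. Time passes only in rows, so rows that repeat a pose let the fingers close. It gives the time, the measured TCP pose, the force, the opening and the grip force at its end, in the units of the state.
- read_state(): the state, without advancing time (a new reading comes with each control period).
- get_image(name): name is "side" or "top" or "wrist"; returns a dict with "img" (384x512x3 uint8, red, green, blue), "range_z" (384x512 float32, mm along the optical axis (not along the pixel's ray), 0 where there is no reading), "intrinsics" (3x3 intrinsics, pixels), "extrinsics" (4x4, takes a point from camera to world coordinates); the wrist camera has in their place "tool_from_camera" (4x4, takes a point from camera to tool coordinates, whose origin is the TCP and whose axes are the flange's). Camera axes: x right, y down, z forward; pixel columns grow to the right and rows downward; lengths in mm; the calibration is good to about 2 mm. A picture is of the moment at which its call begins: read the wrist's pose just before it.
- job_done(): hands the job in; it is judged then, once.
The state is a dict: "clock": time; "joints": joint angles; "joint_vel": joint speeds; "joint_efforts": joint torques, N m; "position": TCP position; "ee_rot": TCP orientation; "contact_force": force on the tool from outside, world axes, zero at the start; "wrist_torque": the same for the moment, N m; "gripper_width": finger opening in mm; "grasp_force": force on a finger pad.
Only numpy, scipy, OpenCV 4.12 (cv2) and the standard library are available. Lean on these libraries where they do the work, as an engineer would, in place of code of your own. Each camera call takes 0.05 s, during which the arm holds its last target. There are 200 camera calls.

## Task

Take the grooved drum head, the widest of the three wooden heads in the stand, put its tapered shank down into the upright spindle of the burnishing machine, and press or tap it down until it is fully home, its collar down on the rim of the spindle, so that it stays there by friction when you let go. Leave the other two heads standing in the stand.

Things in the scene. Friction and masses are not known exactly. Their poses are not given: they have to be found in the camera images.
- drum_center (a point): Centre of the drum head to fit: dark wood, 44 mm wide, 50 high, flat top, three grooves, on a 6 mm steel collar (44 wide) and a 50 mm steel shank tapering 22 to 10 mm; 110 g. The point is 25 mm below the top, 31 above the collar's underside, 81 above the shank's tip; z up. Starts upright, shank loose in a hole of a wooden block, lifts straight out; any of the 3 heads may be in the middle.
- spindle_mouth (a point): Centre of the spindle's open top, at its rim, 138 mm above the table, z up. Steel tube 56 mm wide on a grey housing 80 high; mouth 36 wide, a 12 mm funnel, then a sprung taper socket, 58 deep in all. A shank let in lightly stops about 13 mm proud; then push, rising to about 14 N (9 to 18), till the collar meets the rim (drum_center 31 above this point). It stays where left, by friction.
- cone_center (a point): Bystander: plain dark wood cone head, 36 mm wide at the bottom, 54 high, like collar (40 mm) and shank, in another hole. Point 31 mm above its collar's underside. The fixed pale block is 75 x 250 mm, 62 high, holes 85 apart in a row that runs left-right to the robot (y) within 20 degrees: front and back of a head are its freest sides.
- finger_center (a point): Bystander: slim plain dark wood finger head, 22 mm wide, 56 high, round top, like collar (40 mm) and shank, in the third hole of the block. Point 31 mm above its collar's underside.
There are look-alikes about, which are no part of the job. Leave any blue or pink look-alike of the part that bears drum_center alone.

How it is judged:
By the outcome, as a careful person would: the job done as asked, in the order asked, and still so for the second after the job is handed in, with the robot touching nothing.
It also fails if it takes over 42 s, if anything falls off the work surface, if the arm or the gripper's body presses on something with over 40 N, if the wrist force passes 120 N, or if a joint passes its speed limit or range.

## Working session

There is one attempt and no reset: what is moved stays moved. The work goes in short steps, Python scripts to look and compute and a tool call to move; the robot and the scene stay as the last step left them, time stands still between calls to the robot, and variables do not carry over. Pictures are saved under pics/ and viewed, at most 10 in all, crops included, and the job is handed in when it is done.

Besides the shell and the picture viewer there is one more tool, called as a command line: name --argument value ..., lists and objects as JSON in quotes. jog_arm: Moves the arm, as the interface text tells. Its arguments: {"type":"object","properties":{"plan":{"type":"array"}},"required":["plan"]}

```bash
mkdir -p pics; cat > h.py <<'E'
import numpy as np, cv2
from bench import read_state, get_image, job_done, tcp_to_grasp
from scipy.spatial.transform import Rotation as R
def cam(name):
    s=read_state(); d=get_image(name)
    if 'extrinsics' in d: T=np.array(d['extrinsics'])
    else:
        W=np.eye(4); W[:3,:3]=R.from_quat(s['ee_rot']).as_matrix(); W[:3,3]=s['position']
        T=W@np.array(d['tool_from_camera'])
    K=np.array(d['intrinsics']); z=d['range_z']
    v,u=np.indices(z.shape)
    P=np.stack([(u-K[0,2])/K[0,0]*z,(v-K[1,2])/K[1,1]*z,z],-1)@T[:3,:3].T+T[:3,3]
    P[z==0]=np.nan
    return d['img'],P,T,K
def save(n,img): cv2.imwrite(f'pics/{n}.png',img[...,::-1])
E
python3 - <<'E'
from h import *
s=read_state(); print(s['clock'],s['position'],s['ee_rot'],s['contact_force'],tcp_to_grasp)
a=[]
for n in('top','side'):
    i,P,T,K=cam(n); a.append(i); np.savez(f'{n}0.npz',i=i,P=P,T=T,K=K); print(n,T.round(2).tolist(),K[0,0])
save('top0',cv2.resize(a[0],(800,600))); save('side0',cv2.resize(a[1],(800,600)))
E
```

```text
0.0 [278.16884184 558.96004026 203.600208  ] [ 9.73435984e-01 -2.28956672e-01 -2.16500538e-04  1.08680929e-03] [-0.09710167  0.29084743  0.32863538] 18.700000000000003
top [[-0.0, -1.0, 0.1, 458.24], [-1.0, -0.0, -0.04, 4.9], [0.04, -0.1, -0.99, 808.91], [0.0, 0.0, 0.0, 1.0]] 355.4777067765183
side [[0.73, -0.35, 0.58, 2.31], [-0.68, -0.36, 0.64, -602.88], [-0.02, -0.86, -0.5, 583.83], [0.0, 0.0, 0.0, 1.0]] 355.8900873270941
```

View pics/top0.png

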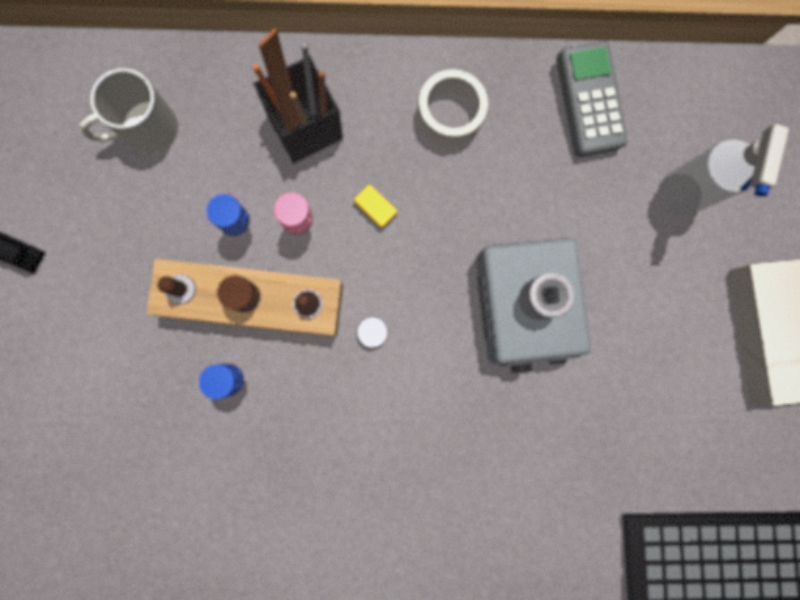

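View pics/side0.png

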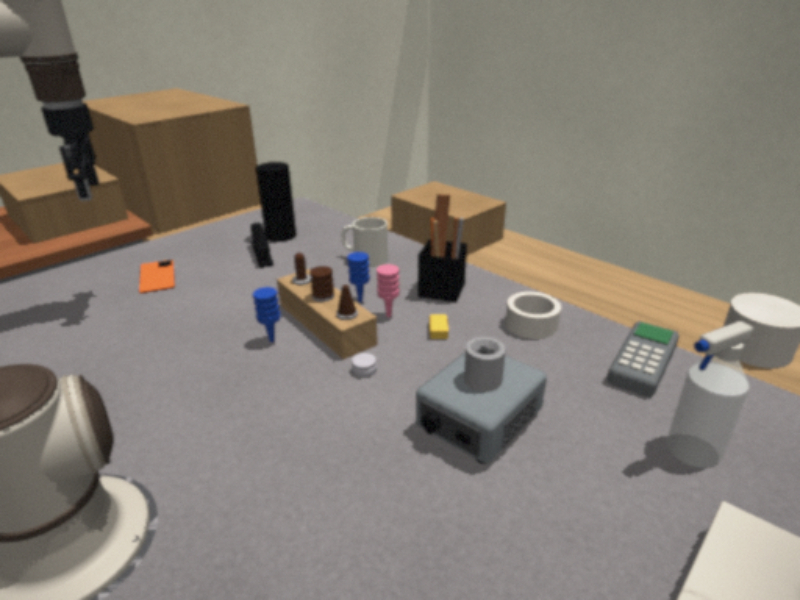

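The top view shows the drum in the middle of the block at about (238,293), the finger at (175,288), the cone at (307,303) and the spindle mouth at (551,295). Blue look-alikes stand in front of the block (221,381) and behind it (228,214), with a pink one at (293,213). The side view agrees.

```bash
python3 - <<'E'
from h import *
for n in('top','side'):
    d=np.load(n+'0.npz'); P=d['P']; i=d['i'].astype(int); T=d['T']; v,u=np.indices(P.shape[:2])
    def near(cu,cv,r): return (abs(u*800/512-cu)<r)&(abs(v*600/384-cv)<r)
    z=P[...,2]
    spots=dict(drum=(238,293),finger=(175,288),cone=(307,303),spindle=(551,295),blueF=(221,381),blueB=(228,214),pink=(293,213)) if n=='top' else dict(drum=(321,283),cone=(346,300),finger=(300,266),spindle=(484,350))
    for k,(a,b) in spots.items():
        m=near(a,b,35 if k=='spindle' or n=='side' else 26)&~np.isnan(z)
        zt=np.percentile(z[m&(z>70)],97) if k!='spindle' else 138
        t=m&(abs(z-zt)<5 )
        p=P[t]; c,r=cv2.minEnclosingCircle(p[:,:2].astype(np.float32))
        print(n,k,t.sum(),'zt',round(zt,1),'mean',p.mean(0).round(1),'circ',np.round(c,1),round(r,1),'ext',np.percentile(p,2,0).round(0),np.percentile(p,98,0).round(0))
    if n=='top':
        m=near(245,297,105)&(abs(z-62)<4)&(u*800/512<345)
        print('block',cv2.minAreaRect(P[m][:,:2].astype(np.float32)))
E
```

```text
top drum 393 zt 119.6 mean [536.9 176.9 117.6] circ [537.  177.1] 21.9 ext [518. 158. 115.] [556. 197. 120.]
top finger 69 zt 123.8 mean [546.6 260.8 121.4] circ [546.4 261.1] 9.7 ext [538. 253. 119.] [555. 268. 124.]
top cone 40 zt 121.9 mean [527.6  92.6 120.6] circ [527.6  92.7] 6.7 ext [522.  87. 117.] [534.  98. 123.]
top spindle 461 zt 138 mean [ 533.6 -214.5  136.9] circ [ 533.6 -214.9] 27.8 ext [ 508. -240.  133.] [ 559. -189.  140.]
top blueF 401 zt 107.6 mean [426.9 199.  105.6] circ [426.5 199. ] 21.9 ext [409. 180. 103.] [445. 218. 108.]
top blueB 372 zt 107.8 mean [643.4 196.8 105.7] circ [643.9 196.9] 22.2 ext [624. 177. 103.] [663. 216. 108.]
top pink 363 zt 107.9 mean [646.2 111.  105.6] circ [646.  110.8] 21.9 ext [626.  92. 103.] [665. 130. 108.]
block ((540.056884765625, 174.79039001464844), (211.12960815429688, 250.22805786132812), 31.434656143188477)
side drum 133 zt 120.2 mean [535.1 175.2 118.5] circ [531.6 176.9] 91.7 ext [517.  87. 116.] [555. 262. 123.]
side cone 110 zt 119.4 mean [534.1 155.7 118.1] circ [534.1 141.3] 56.8 ext [517.  86. 115.] [555. 194. 122.]
side finger 121 zt 119.6 mean [536.9 192.  118.1] circ [539.3 211.7] 56.5 ext [516. 156. 115.] [555. 262. 122.]
side spindle 263 zt 138 mean [ 530.1 -217.2  137.5] circ [ 531.1 -216. ] 28.3 ext [ 505. -243.  133.] [ 556. -191.  140.]
```

```bash
cat >> h.py <<'E'
def legs(p,q,target,yaw_deg,n,maxturn=60):
    """print fractions for n equal legs from pose p,q to target; yaw_deg = remaining turn about tool z"""
    p=np.array(p,float); q=R.from_quat(q); step=(np.array(target)-p)/n
    for k in range(n):
        t=yaw_deg/n
        print('leg',k+1,'shift',(q.inv().apply(step)/100).round(3),'turn z',round(t/60,3))
        q=q*R.from_rotvec([0,0,np.radians(t)])
def yaw_to(q,ydir):
    y=R.from_quat(q).inv().apply([*ydir,0]); a=np.degrees(np.arctan2(-y[0],y[1]))
    return (a+90)%180-90
E
python3 - <<'E'
from h import *
s=read_state(); a=yaw_to(s['ee_rot'],(.994,-.112)); print(a)
legs([278.4,559.5,204.7],s['ee_rot'],[537,177,200],a,4)
E
```

```text
69.96384250330101
leg 1 shift [1.005 0.568 0.013] turn z 0.292
leg 2 shift [1.129 0.24  0.013] turn z 0.292
leg 3 shift [ 1.149 -0.111  0.013] turn z 0.292
leg 4 shift [ 1.063 -0.451  0.013] turn z 0.292
```

```bash
python3 - <<'E'
from h import *
s=read_state(); a=yaw_to(s['ee_rot'],(.994,-.112))
legs([278.4,559.5,204.7],s['ee_rot'],[537,177,200],a,5)
E
```

```text
leg 1 shift [0.804 0.454 0.01 ] turn z 0.233
leg 2 shift [0.89  0.246 0.01 ] turn z 0.233
leg 3 shift [0.923 0.024 0.01 ] turn z 0.233
leg 4 shift [ 0.902 -0.2    0.01 ] turn z 0.233
leg 5 shift [ 0.826 -0.412  0.01 ] turn z 0.233
```

jog_arm --plan '[[85,[0.4,0.23,0],[0,0,0.12]],[85,[0.8,0.45,0.01],[0,0,0.23]],[85,[0.8,0.45,0.01],[0,0,0.23]]]'

```text
clock: 0.48
position: [331.0, 481.1, 203.5]
ee_rot: [0.938, -0.346, -0.0, 0.001]
contact_force: [-0.7, -0.6, 0.5]
gripper_width: 85.0
grasp_force: 0.0
```

jog_arm --plan '[[85,[0.45,0.12,0],[0,0,0.12]],[85,[0.89,0.25,0.01],[0,0,0.23]],[85,[0.89,0.25,0.01],[0,0,0.23]]]'

```text
clock: 0.85
position: [382.5, 405.3, 202.5]
ee_rot: [0.89, -0.456, -0.0, 0.0]
contact_force: [-0.3, -0.6, -0.9]
gripper_width: 85.2
grasp_force: 0.0
```

jog_arm --plan '[[85,[0.46,0.01,0],[0,0,0.12]],[85,[0.92,0.02,0.01],[0,0,0.23]],[85,[0.92,0.02,0.01],[0,0,0.23]]]'

```text
clock: 1.23
position: [434.8, 330.4, 201.4]
ee_rot: [0.829, -0.559, -0.0, 0.0]
contact_force: [-0.5, 0.2, 0.6]
gripper_width: 85.0
grasp_force: 0.0
```

jog_arm --plan '[[85,[0.45,-0.1,0],[0,0,0.12]],[85,[0.9,-0.2,0.01],[0,0,0.23]],[85,[0.9,-0.2,0.01],[0,0,0.23]],[85,[0.9,-0.2,0.01],[0,0,0.23]]]'

```text
clock: 1.72
position: [486.3, 256.8, 200.5]
ee_rot: [0.757, -0.653, -0.0, -0.0]
contact_force: [-0.2, 0.6, 0.1]
gripper_width: 84.9
grasp_force: 0.0
```

```bash
python3 - <<'E'
from h import *
s=read_state(); a=yaw_to(s['ee_rot'],(.994,-.112)); print(a,s['clock'],s['position'],R.from_quat(s['ee_rot']).as_matrix().round(3).tolist())
legs(s['position'],s['ee_rot'],[537,177,200],a,1)
i,P,T,K=cam('wrist'); save('w1',i); np.savez('w1.npz',i=i,P=P)
E
```

```text
14.890717109168605 1.725 [486.33948658 256.75055094 200.54132753] [[0.147, -0.989, -0.0], [-0.989, -0.147, 0.0], [-0.0, 0.0, -1.0]]
leg 1 shift [ 0.863 -0.384  0.005] turn z 0.248
```

View pics/w1.png

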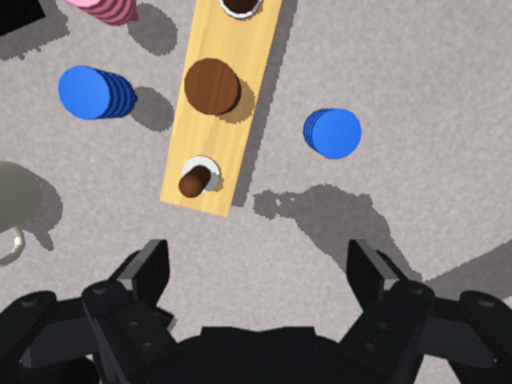

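The wrist view shows the drum top at (212,87) in the middle of the block. The finger head is at (198,178), the cone at (240,5), and blue heads are at (90,92) and (333,133). Next I measure the drum top from this image.

```bash
cat >> h.py <<'E'
def top(P,xy,z0,r=40,dz=5):
    m=(np.hypot(P[...,0]-xy[0],P[...,1]-xy[1])<r)&(abs(P[...,2]-z0)<dz)
    p=P[m]; c,rad=cv2.minEnclosingCircle(p[:,:2].astype(np.float32))
    return m.sum(),np.round(c,1),round(rad,1),np.median(p,0).round(1)
E
python3 - <<'E'
from h import *
P=np.load('w1.npz')['P']; print(top(P,(537,177),118))
s=read_state()
legs(s['position'],s['ee_rot'],[537,177,190],yaw_to(s['ee_rot'],(.994,-.112)),1)
E
```

```text
(np.int64(2449), array([536. , 178.9]), 21.9, array([535.9, 178.5, 117.3]))
leg 1 shift [ 0.865 -0.385  0.106] turn z 0.249
```

jog_arm --plan '[[85,[0.43,-0.19,0.03],[0,0,0.13]],[85,[0.85,-0.39,0.08],[0,0,0.25]],[85,[0.85,-0.39,0.1],[0,0,0.25]],[85,[0.85,-0.39,0.1],[0,0,0.25]]]'

```text
clock: 2.28
position: [537.1, 178.2, 190.5]
ee_rot: [-0.666, 0.746, 0.0, -0.0]
contact_force: [0.4, 0.3, 0.2]
gripper_width: 85.2
grasp_force: 0.0
```

```bash
python3 - <<'E'
from h import *
s=read_state(); print(s['position'],s['clock'])
i,P,T,K=cam('wrist'); t=top(P,(537,177),118); print(t)
save('w2',i)
legs(s['position'],s['ee_rot'],[*t[1],77],yaw_to(s['ee_rot'],(.994,-.112)),1)
E
```

```text
[537.07770511 178.15695749 190.49349107] 2.275
(np.int64(2029), array([536.1, 178.7]), 21.9, array([536. , 177.7, 117.3]))
leg 1 shift [-0.004  0.01   1.135] turn z -0.002
```

View pics/w2.png

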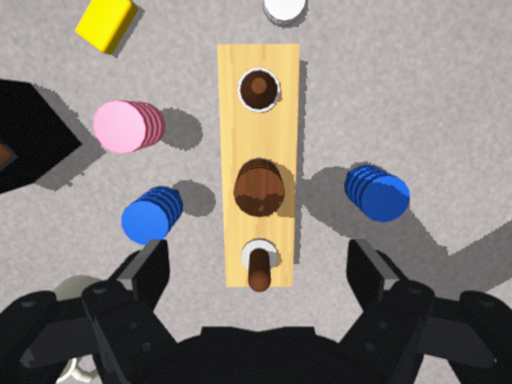

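The drum is at (260,187), centred between the finger columns (about 155 and 365) and clear of the blue heads. I'll go down and grip.

jog_arm --plan '[[85,[0,0.01,0.35],[0,0,0]],[85,[0,0.01,0.65],[0,0,0]],[85,[0,0.01,0.9],[0,0,0]],[85,[0,0.01,0.9],[0,0,0]]]'

```text
clock: 2.82
position: [534.9, 177.8, 99.2]
ee_rot: [-0.666, 0.746, 0.0, -0.002]
contact_force: [0.2, -0.6, 1.0]
gripper_width: 85.0
grasp_force: 0.0
```

jog_arm --plan '[[85,[0,0,0.12],[0,0,0]],[85,[0,0,0.23],[0,0,0]],[85,[0,0,0.23],[0,0,0]],[60,[0,0,0.23],[0,0,0]],[50,[0,0,0.23],[0,0,0]],[40,[0,0,0.23],[0,0,0]],[30,[0,0,0.23],[0,0,0]],[30,[0,0,0.23],[0,0,0]],[30,[0,0,0.23],[0,0,0]]]'

```text
clock: 3.95
position: [536.8, 177.3, 78.6]
ee_rot: [-0.665, 0.747, -0.0, 0.0]
contact_force: [-2.3, -0.4, 5.1]
gripper_width: 41.3
grasp_force: 60.4
```

jog_arm --plan '[[30,[0,0,-0.15],[0,0,0]],[30,[0,0,-0.4],[0,0,0]],[30,[0,0,-0.7],[0,0,0]],[30,[0,0,-0.95],[0,0,0]],[30,[0,0,-0.95],[0,0,0]]]'

```text
clock: 4.58
position: [537.7, 177.9, 175.0]
ee_rot: [-0.665, 0.747, -0.0, 0.003]
contact_force: [0.0, -0.1, -1.9]
gripper_width: 41.4
grasp_force: 60.8
```

```bash
python3 - <<'E'
from h import *
s=read_state(); print(s['position'],s['gripper_width'],s['contact_force'])
i,P,T,K=cam('wrist'); print(top(P,s['position'][:2],s['position'][2]+39,dz=7))
save('w3',i)
p=s['position'].copy() if hasattr(s['position'],'copy') else s['position']
legs([p[0],p[1],p[2]],s['ee_rot'],[532.5,-215.5,240],0,5)
E
```

```text
[537.73208405 177.85005485 174.99511691] 41.41541940382977 [ 0.03097976 -0.060205   -1.89347393]
(np.int64(6832), array([536.8, 172.3]), 34.4, array([537.3, 175.6, 213.9]))
leg 1 shift [ 0.782 -0.081 -0.132] turn z 0.0
leg 2 shift [ 0.782 -0.081 -0.132] turn z 0.0
leg 3 shift [ 0.782 -0.081 -0.132] turn z 0.0
leg 4 shift [ 0.782 -0.081 -0.132] turn z 0.0
leg 5 shift [ 0.782 -0.081 -0.132] turn z 0.0
```

View pics/w3.png

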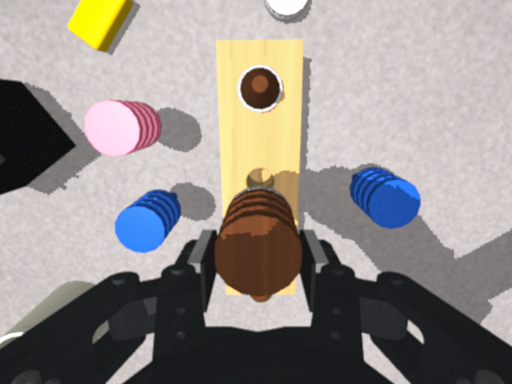

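The drum is in the grip with its top at (260,248), out of its hole, and the other heads still stand. I'll carry it to the spindle.

jog_arm --plan '[[30,[0.1,-0.01,-0.3],[0,0,0]],[30,[0.4,-0.04,-0.6],[0,0,0]],[30,[0.75,-0.08,-0.65],[0,0,0]]]'

```text
clock: 5.0
position: [536.2, 101.5, 238.3]
ee_rot: [-0.665, 0.747, -0.0, 0.001]
contact_force: [0.2, 0.1, -1.3]
gripper_width: 41.6
grasp_force: 61.0
```

jog_arm --plan '[[30,[0.4,-0.04,0],[0,0,0]],[30,[0.8,-0.08,0],[0,0,0]]]'

```text
clock: 5.25
position: [533.4, 20.2, 235.9]
ee_rot: [-0.665, 0.747, 0.001, -0.001]
contact_force: [1.4, 0.4, -1.0]
gripper_width: 41.6
grasp_force: 61.0
```

jog_arm --plan '[[30,[0.4,-0.04,0],[0,0,0]],[30,[0.8,-0.08,0],[0,0,0]]]'

```text
clock: 5.5
position: [532.0, -60.2, 235.8]
ee_rot: [-0.665, 0.747, 0.001, -0.001]
contact_force: [0.7, 0.4, -2.0]
gripper_width: 41.3
grasp_force: 61.0
```

jog_arm --plan '[[30,[0.4,-0.04,0],[0,0,0]],[30,[0.8,-0.08,0],[0,0,0]],[30,[0.8,-0.08,0],[0,0,0]],[30,[0.8,-0.08,0],[0,0,0]]]'

```text
clock: 6.0
position: [531.2, -139.2, 236.3]
ee_rot: [-0.665, 0.747, 0.001, -0.001]
contact_force: [0.7, 0.3, -2.0]
gripper_width: 41.5
grasp_force: 61.0
```

```bash
python3 - <<'E'
from h import *
s=read_state(); p=s['position']; print(p,s['gripper_width'],s['contact_force'],s['clock'])
a=[]
i,P,T,K=cam('wrist'); save('w4',i)
print('spindle wrist',top(P,(532.5,-215.5),138,r=36))
i,P,T,K=cam('side')
m=(np.hypot(P[...,0]-p[0],P[...,1]-p[1])<60)&(P[...,2]>60); v,u=np.where(m); print(u.min(),u.max(),v.min(),v.max())
q=T[:3,:3].T@(np.array(p)-T[:3,3]); c=(K@q/q[2])[:2].astype(int); print(c)
u0=max(0,c[0]-90);v0=max(0,c[1]-70); b=cv2.resize(i[v0:v0+180,u0:u0+200],None,fx=3,fy=3); save('s4',b)
legs(p,s['ee_rot'],[532.5,-215.5,240],0,1)
E
```

```text
[ 531.15257379 -139.15194125  236.28187183] 41.52124994311275 [ 0.70181339  0.25906047 -2.02922488] 6.0
spindle wrist (np.int64(2416), array([ 532.7, -213.7]), 27.9, array([ 532.5, -215. ,  137.1]))
257 316 0 245
[285 171]
leg 1 shift [ 0.757 -0.102 -0.038] turn z 0.0
```

View pics/w4.png

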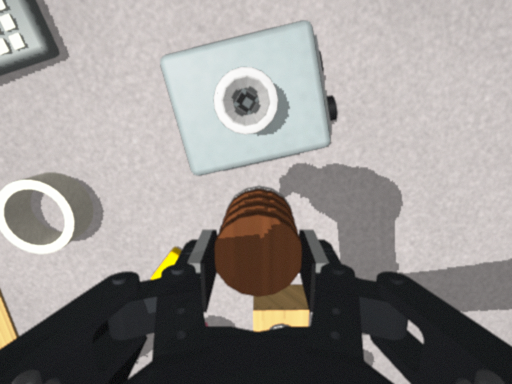

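View pics/s4.png

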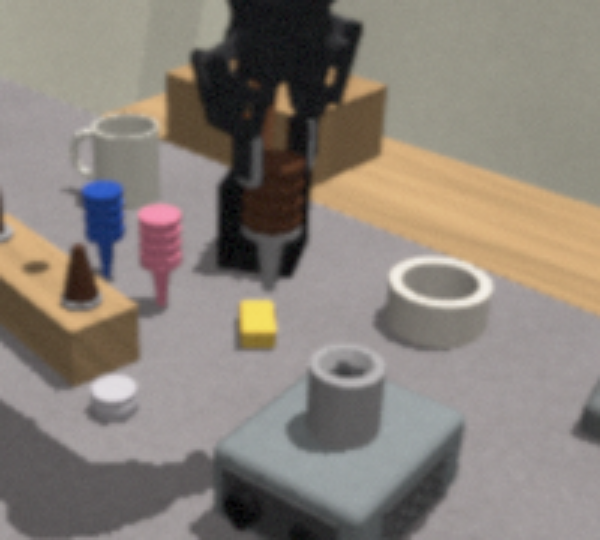

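The spindle rim is at wrist (246,101), which gives about (532.7,-214), and the side view shows the drum held upright with its shank pointing down. I'll move over the mouth and then lower.

jog_arm --plan '[[30,[0.35,-0.05,0],[0,0,0]],[30,[0.7,-0.1,0],[0,0,0]],[30,[0.75,-0.1,0],[0,0,0]],[30,[0.75,-0.1,0],[0,0,0]],[30,[0.75,-0.1,0],[0,0,0]]]'

```text
clock: 6.72
position: [533.1, -214.0, 237.8]
ee_rot: [-0.665, 0.747, 0.0, 0.0]
contact_force: [-0.3, -0.2, -0.8]
gripper_width: 41.3
grasp_force: 61.0
```

```bash
python3 - <<'E'
from h import *
s=read_state(); p=s['position']; print(p,s['contact_force'],s['clock'])
legs(p,s['ee_rot'],[533,-215,175],0,1)
E
```

```text
[ 533.13139436 -213.96069422  237.76620393] [-0.28561472 -0.18339517 -0.84824867] 6.725
leg 1 shift [0.011 0.    0.628] turn z 0.0
```

jog_arm --plan '[[30,[0.01,0,0.15],[0,0,0]],[30,[0.01,0,0.3],[0,0,0]],[30,[0.01,0,0.4],[0,0,0]],[30,[0.01,0,0.5],[0,0,0]],[30,[0.01,0,0.57],[0,0,0]],[30,[0.01,0,0.63],[0,0,0]],[30,[0.01,0,0.63],[0,0,0]],[30,[0.01,0,0.63],[0,0,0]]]'

```text
clock: 7.72
position: [533.1, -216.1, 175.1]
ee_rot: [-0.665, 0.747, -0.0, 0.0]
contact_force: [-0.0, -0.7, -0.6]
gripper_width: 41.3
grasp_force: 61.0
```

jog_arm --plan '[[30,[0,0,0.03],[0,0,0]],[30,[0,0,0.06],[0,0,0]],[30,[0,0,0.09],[0,0,0]],[30,[0,0,0.09],[0,0,0]],[30,[0,0,0.09],[0,0,0]]]'

```text
clock: 8.35
position: [533.5, -216.1, 165.9]
ee_rot: [-0.665, 0.747, -0.001, 0.0]
contact_force: [1.0, -0.3, 0.7]
gripper_width: 41.3
grasp_force: 61.0
```

jog_arm --plan '[[30,[0,0,0.03],[0,0,0]],[30,[0,0,0.06],[0,0,0]],[30,[0,0,0.06],[0,0,0]],[30,[0,0,0.06],[0,0,0]]]'

```text
clock: 8.85
position: [533.6, -216.3, 161.1]
ee_rot: [-0.665, 0.747, -0.001, 0.0]
contact_force: [0.1, 1.6, 5.3]
gripper_width: 41.6
grasp_force: 61.8
```

jog_arm --plan '[[30,[0,0,0.02],[0,0,0]],[30,[0,0,0.04],[0,0,0]],[30,[0,0,0.04],[0,0,0]],[30,[0,0,0.04],[0,0,0]]]'

```text
clock: 9.35
position: [533.7, -216.5, 158.4]
ee_rot: [-0.665, 0.747, -0.002, 0.0]
contact_force: [-0.7, 0.9, 11.5]
gripper_width: 41.5
grasp_force: 62.3
```

jog_arm --plan '[[30,[0,0,0.02],[0,0,0]],[30,[0,0,0.04],[0,0,0]],[30,[0,0,0.04],[0,0,0]],[30,[0,0,0.04],[0,0,0]]]'

```text
clock: 9.85
position: [533.9, -216.7, 155.6]
ee_rot: [-0.665, 0.747, -0.002, 0.001]
contact_force: [-2.3, 3.0, 15.1]
gripper_width: 41.0
grasp_force: 62.7
```

jog_arm --plan '[[30,[0,0,0.02],[0,0,0]],[30,[0,0,0.03],[0,0,0]],[30,[0,0,0.03],[0,0,0]],[30,[0,0,0.03],[0,0,0]]]'

```text
clock: 10.35
position: [534.0, -216.9, 155.3]
ee_rot: [-0.666, 0.746, -0.003, 0.001]
contact_force: [-6.0, 4.5, 25.3]
gripper_width: 41.6
grasp_force: 63.7
```

jog_arm --plan '[[30,[0,0,0.02],[0,0,0]],[30,[0,0,0.02],[0,0,0]],[30,[0,0,0.02],[0,0,0]]]'

```text
clock: 10.72
position: [534.1, -217.0, 155.2]
ee_rot: [-0.666, 0.746, -0.003, 0.001]
contact_force: [-8.9, 7.3, 33.3]
gripper_width: 41.6
grasp_force: 64.5
```

```bash
python3 - <<'E'
from h import *
s=read_state(); p=s['position']; print(p,s['contact_force'],s['clock'])
for n in('side','wrist'):
    i,P,T,K=cam(n); print(n,top(P,(532.5,-215.5),194,r=24,dz=7))
    if n=='side':
        q=T[:3,:3].T@(np.array([532,-215,160])-T[:3,3]); c=(K@q/q[2])[:2].astype(int)
        save('s5',cv2.resize(i[c[1]-45:c[1]+45,c[0]-60:c[0]+60],None,fx=6,fy=6,interpolation=cv2.INTER_CUBIC))
E
```

```text
[ 534.06309479 -216.98866171  155.18285352] [-8.85660203  7.30044237 33.25450555] 10.725
side (np.int64(169), array([ 533.1, -217.7]), 23.6, array([ 535.8, -225.4,  195. ]))
wrist (np.int64(6342), array([ 532.8, -216.3]), 23.9, array([ 533.4, -217.6,  194.3]))
```

View pics/s5.png

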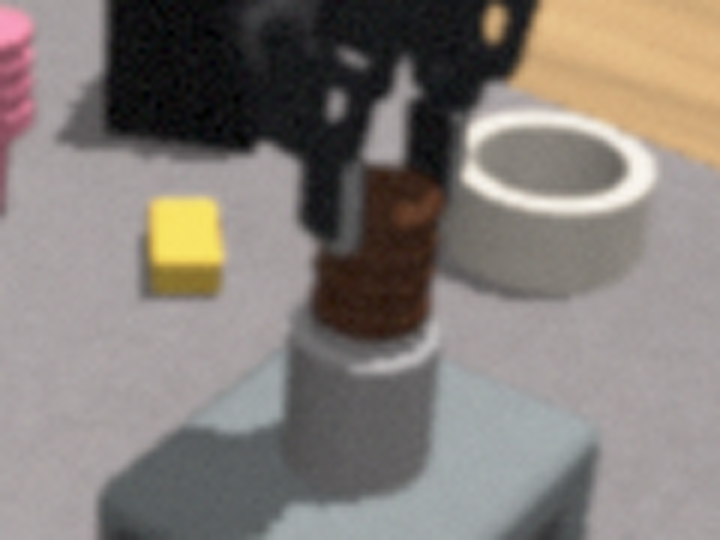

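The collar is down on the spindle rim, around (365,340) in the crop, and the drum top reads 194 as it should when home. I'll take off the load, open and withdraw.

jog_arm --plan '[[30,[0,0,-0.04],[0,0,0]],[30,[0,0,-0.07],[0,0,0]],[30,[0,0,-0.07],[0,0,0]]]'

```text
clock: 11.2
position: [533.8, -216.4, 155.5]
ee_rot: [-0.665, 0.747, -0.001, 0.001]
contact_force: [-0.9, 0.9, 8.1]
gripper_width: 41.5
grasp_force: 61.8
```

jog_arm --plan '[[60,[0,0,0],[0,0,0]],[85,[0,0,0],[0,0,0]],[85,[0,0,0],[0,0,0]],[85,[0,0,0],[0,0,0]],[85,[0,0,0],[0,0,0]],[85,[0,0,0],[0,0,0]]]'

```text
clock: 11.95
position: [532.8, -216.1, 153.7]
ee_rot: [-0.665, 0.747, 0.0, -0.0]
contact_force: [0.6, 0.7, 0.7]
gripper_width: 84.9
grasp_force: 0.0
```

jog_arm --plan '[[85,[0,0,-0.1],[0,0,0]],[85,[0,0,-0.3],[0,0,0]],[85,[0,0,-0.6],[0,0,0]],[85,[0,0,-0.9],[0,0,0]],[85,[0,0,-0.9],[0,0,0]],[85,[0,0,-0.9],[0,0,0]]]'

```text
clock: 12.7
position: [532.5, -215.8, 243.5]
ee_rot: [-0.665, 0.747, 0.0, 0.0]
contact_force: [-0.2, -0.0, 0.0]
gripper_width: 85.2
grasp_force: 0.0
```

```bash
python3 - <<'E'
from h import *
s=read_state(); p=s['position']; print(p,s['contact_force'],s['clock'],s['gripper_width'])
A=[]
for n in('side','top','wrist'):
    i,P,T,K=cam(n); A.append(i)
    print(n,top(P,(532.5,-215.5),194,r=30,dz=6))
    if n=='top':
        for k,xy in dict(finger=(546.5,261),cone=(527.6,92.7)).items(): print(k,top(P,xy,121,r=26))
    if n=='side':
        q=T[:3,:3].T@(np.array([532,-215,160])-T[:3,3]); c=(K@q/q[2])[:2].astype(int)
        B=cv2.resize(i[c[1]-45:c[1]+45,c[0]-60:c[0]+60],(400,300),interpolation=cv2.INTER_CUBIC)
save('end',np.vstack([np.hstack([B,cv2.resize(A[0],(400,300))]),np.hstack([cv2.resize(a,(400,300)) for a in A[1:]])]))
E
```

```text
[ 532.51743838 -215.84016936  243.48720668] [-0.19680118 -0.02960804  0.00196987] 12.7 85.24249667755332
side (np.int64(224), array([ 532.3, -217.5]), 22.7, array([ 528.4, -219.2,  195.1]))
top (np.int64(0), array([0., 0.]), 0.0, array([nan, nan, nan]))
finger (np.int64(92), array([546.5, 261. ]), 10.7, array([545.7, 259.5, 120.4]))
cone (np.int64(42), array([528. ,  92.6]), 6.9, array([527.8,  92.4, 121. ]))
wrist (np.int64(2479), array([ 533.2, -214.6]), 21.9, array([ 533. , -215.8,  194.5]))
  return _methods._mean(a, axis=axis, dtype=dtype,
  ret = um.true_divide(
```

View pics/end.png

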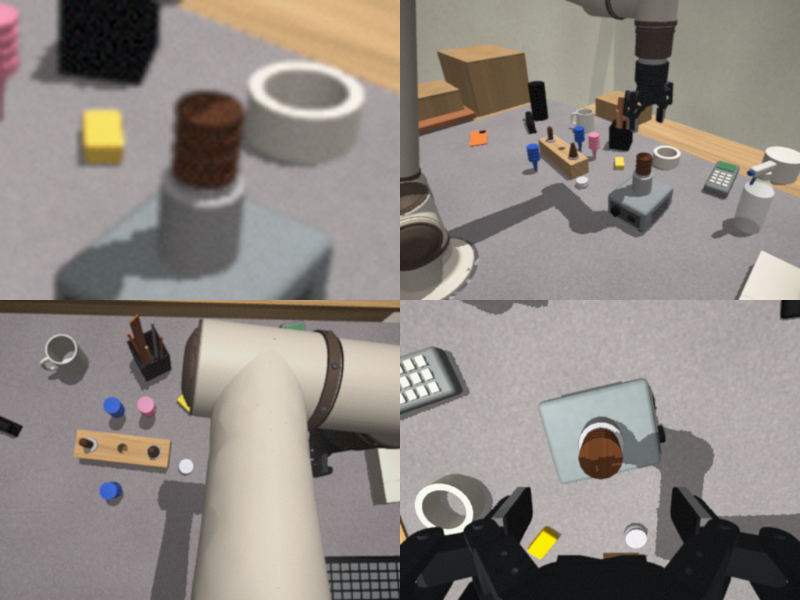

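The drum stands upright on the spindle (600,450 in the wrist tile), and the other heads haven't moved. I'll check its height against the rim and its tilt in one image before handing in.

```bash
python3 - <<'E'
from h import *
i,P,T,K=cam('wrist')
d=np.hypot(P[...,0]-532.7,P[...,1]+215); z=P[...,2]
t=P[(d<17)&(abs(z-194)<5)]; c,*_=np.linalg.lstsq(np.c_[t[:,:2]-[532.7,-215],np.ones(len(t))],t[:,2],rcond=None); print('top plane slope,z',c.round(4))
for lo,hi in((130,141),(141,149),(76,84)):
    m=(z>lo)&(z<hi)&(d<(75 if lo==76 else 31)); print(lo,m.sum(),np.nanmedian(z[m]).round(1) if m.any() else '')
E
```

```text
top plane slope,z [-3.400000e-03  5.600000e-03  1.945087e+02]
130 622 137.1
141 61 143.7
76 8786 79.3
```

Relative to the rim (137.1), the top (194.5) reads 57.4 mm up where 56 is expected, so it could be about 1 mm proud. I'll press it again from above with shut fingers.

jog_arm --plan '[[40,[0,0,0],[0,0,0]],[0,[0,0,0.1],[0,0,0]],[0,[0,0,0.2],[0,0,0]],[0,[0,0,0.3],[0,0,0]],[0,[0,0,0.35],[0,0,0]],[0,[0,0,0.4],[0,0,0]],[0,[0,0,0.45],[0,0,0]],[0,[0,0,0.45],[0,0,0]],[0,[0,0,0.45],[0,0,0]]]'

```text
clock: 14.02
position: [533.1, -216.1, 199.0]
ee_rot: [-0.665, 0.747, -0.0, 0.0]
contact_force: [-0.5, 0.7, -0.3]
gripper_width: -0.4
grasp_force: 0.0
```

jog_arm --plan '[[0,[0,0,0.03],[0,0,0]],[0,[0,0,0.06],[0,0,0]],[0,[0,0,0.06],[0,0,0]],[0,[0,0,0.06],[0,0,0]]]'

```text
clock: 14.52
position: [532.9, -216.1, 192.7]
ee_rot: [-0.665, 0.747, -0.0, -0.0]
contact_force: [0.1, 0.7, -0.5]
gripper_width: -0.1
grasp_force: 0.0
```

jog_arm --plan '[[0,[0,0,0.02],[0,0,0]],[0,[0,0,0.04],[0,0,0]],[0,[0,0,0.04],[0,0,0]],[0,[0,0,0.04],[0,0,0]]]'

```text
clock: 15.02
position: [532.9, -216.0, 188.7]
ee_rot: [-0.665, 0.747, -0.0, -0.0]
contact_force: [-0.1, -0.5, 0.2]
gripper_width: 0.2
grasp_force: 0.0
```

jog_arm --plan '[[0,[0,0,0.02],[0,0,0]],[0,[0,0,0.03],[0,0,0]],[0,[0,0,0.03],[0,0,0]],[0,[0,0,0.03],[0,0,0]]]'

```text
clock: 15.52
position: [532.9, -216.1, 185.7]
ee_rot: [-0.665, 0.747, -0.0, -0.0]
contact_force: [-0.5, -0.3, 0.7]
gripper_width: -0.1
grasp_force: 0.0
```

There's no contact at 185.7, where I expected the top at 194. I'll look before going further.

```bash
python3 - <<'E'
from h import *
s=read_state(); print(s['position'],s['contact_force'],s['gripper_width'])
i,P,T,K=cam('side'); print(top(P,(532.5,-215.5),194,r=30,dz=6))
q=T[:3,:3].T@(np.array([532,-215,185])-T[:3,3]); c=(K@q/q[2])[:2].astype(int)
w,Pw,_,_=cam('wrist')
save('s6',np.hstack([cv2.resize(i[c[1]-45:c[1]+45,c[0]-45:c[0]+45],(400,400),interpolation=cv2.INTER_CUBIC),cv2.resize(w,(400,400))]))
E
```

```text
[ 532.93023619 -216.05184008  185.74268761] [-0.45210485 -0.26557763  0.70465886] -0.058427746414436925
(np.int64(226), array([ 532. , -216.4]), 22.6, array([ 528.5, -219.5,  195.3]))
```

View pics/s6.png

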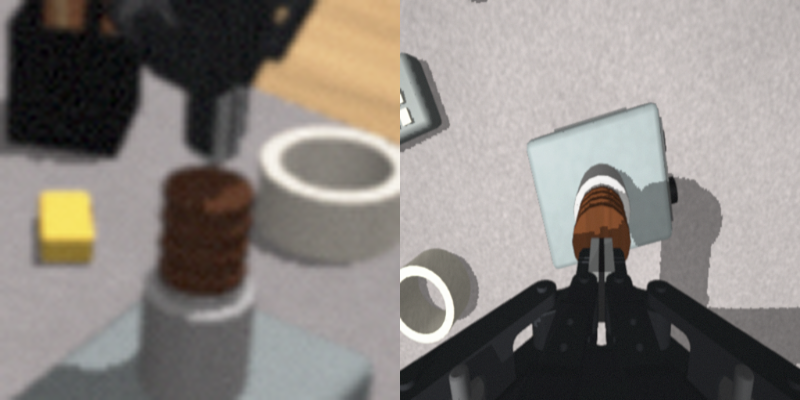

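The shut fingertips (210,155 in the left tile) are still several mm above the drum top (208,190), so the tips end short of the nominal TCP. I'll continue down to contact.

jog_arm --plan '[[0,[0,0,0.02],[0,0,0]],[0,[0,0,0.04],[0,0,0]],[0,[0,0,0.04],[0,0,0]],[0,[0,0,0.04],[0,0,0]]]'

```text
clock: 16.12
position: [532.9, -216.1, 181.7]
ee_rot: [-0.665, 0.747, -0.0, -0.0]
contact_force: [0.2, 0.4, -0.6]
gripper_width: 0.2
grasp_force: 0.0
```

jog_arm --plan '[[0,[0,0,0.02],[0,0,0]],[0,[0,0,0.04],[0,0,0]],[0,[0,0,0.04],[0,0,0]],[0,[0,0,0.04],[0,0,0]]]'

```text
clock: 16.62
position: [532.9, -216.0, 177.7]
ee_rot: [-0.665, 0.747, -0.0, -0.0]
contact_force: [-0.6, -0.1, -0.1]
gripper_width: 0.0
grasp_force: 0.0
```

```bash
python3 - <<'E'
from h import *
i,P,T,K=cam('side')
d=np.hypot(P[...,0]-532.7,P[...,1]+216); z=P[...,2]; g=i.astype(int)
m=(d<20)&(z>190)&(z<240); 
v,u=np.where(m); 
for r in range(v.min(),v.max()+1):
    k=m[r]; print(r,k.sum(),P[r][k].mean(0).round(0),g[r][k].mean(0).round(0))
E
```

```text
181 1 [ 546. -225.  238.] [89. 87. 87.]
182 1 [ 545. -225.  236.] [98. 94. 95.]
183 7 [ 530. -220.  238.] [72. 70. 71.]
184 12 [ 527. -221.  237.] [63. 63. 63.]
185 13 [ 526. -221.  235.] [60. 58. 60.]
186 14 [ 526. -221.  233.] [58. 57. 58.]
187 14 [ 526. -221.  230.] [56. 55. 58.]
188 14 [ 526. -222.  228.] [57. 57. 57.]
189 14 [ 526. -222.  226.] [59. 59. 60.]
190 13 [ 527. -222.  224.] [62. 61. 61.]
191 14 [ 527. -221.  221.] [61. 60. 61.]
192 13 [ 525. -222.  220.] [58. 58. 59.]
193 13 [ 525. -222.  217.] [62. 62. 63.]
194 12 [ 526. -223.  215.] [65. 64. 65.]
195 12 [ 528. -222.  211.] [71. 70. 70.]
196 14 [ 531. -215.  205.] [77. 72. 69.]
197 14 [ 534. -211.  200.] [70. 59. 54.]
198 18 [ 535. -212.  197.] [66. 50. 43.]
199 19 [ 534. -214.  196.] [66. 45. 35.]
200 19 [ 531. -216.  195.] [67. 43. 32.]
201 18 [ 529. -220.  196.] [68. 43. 31.]
202 17 [ 525. -222.  196.] [72. 46. 33.]
203 13 [ 523. -226.  196.] [77. 49. 34.]
204 11 [ 520. -228.  195.] [76. 47. 34.]
205 2 [ 518. -224.  192.] [62. 40. 28.]
```

By side-camera depth the tips are about 10 mm above the drum top (about 206 against 195). I'll go on in small steps.

jog_arm --plan '[[0,[0,0,0.02],[0,0,0]],[0,[0,0,0.04],[0,0,0]],[0,[0,0,0.04],[0,0,0]],[0,[0,0,0.04],[0,0,0]]]'

```text
clock: 17.18
position: [532.9, -216.1, 173.7]
ee_rot: [-0.665, 0.747, -0.0, -0.0]
contact_force: [0.4, 0.4, -0.4]
gripper_width: 0.1
grasp_force: 0.0
```

jog_arm --plan '[[0,[0,0,0.02],[0,0,0]],[0,[0,0,0.04],[0,0,0]],[0,[0,0,0.04],[0,0,0]],[0,[0,0,0.04],[0,0,0]]]'

```text
clock: 17.68
position: [532.9, -216.1, 169.7]
ee_rot: [-0.665, 0.747, 0.0, -0.0]
contact_force: [0.4, -0.1, -0.0]
gripper_width: 0.1
grasp_force: 0.0
```

jog_arm --plan '[[0,[0,0,0.01],[0,0,0]],[0,[0,0,0.03],[0,0,0]],[0,[0,0,0.03],[0,0,0]],[0,[0,0,0.03],[0,0,0]]]'

```text
clock: 18.18
position: [533.3, -216.3, 168.6]
ee_rot: [-0.665, 0.747, -0.001, 0.0]
contact_force: [-2.0, 1.4, 7.4]
gripper_width: -0.2
grasp_force: 3.5
```

```bash
python3 - <<'E'
from h import *
s=read_state(); print(s['position'],s['contact_force'],s['gripper_width'])
i,P,T,K=cam('side'); g=i.astype(int)
d=np.hypot(P[...,0]-532.7,P[...,1]+216); z=P[...,2]
m=(d<20)&(z>190)&(z<240); v,u=np.where(m)
for r in range(v.max()-14,v.max()+1):
    k=m[r]; print(r,k.sum(),P[r][k].mean(0).round(0),g[r][k].mean(0).round(0))
E
```

```text
[ 533.31260993 -216.27840109  168.63084032] [-1.96661924  1.43108137  7.44286718] -0.18049710347579587
192 14 [ 526. -222.  219.] [58. 58. 59.]
193 14 [ 526. -223.  217.] [60. 59. 60.]
194 14 [ 527. -222.  214.] [61. 60. 61.]
195 13 [ 526. -222.  212.] [56. 56. 56.]
196 15 [ 528. -218.  208.] [61. 59. 59.]
197 15 [ 526. -217.  205.] [57. 53. 53.]
198 18 [ 528. -217.  202.] [63. 58. 56.]
199 19 [ 529. -218.  199.] [69. 60. 56.]
200 19 [ 529. -218.  197.] [73. 60. 54.]
201 18 [ 528. -221.  196.] [73. 54. 46.]
202 18 [ 526. -222.  195.] [73. 49. 38.]
203 13 [ 523. -225.  195.] [73. 47. 33.]
204 11 [ 522. -229.  195.] [74. 47. 34.]
205 1 [ 516. -226.  194.] [56. 37. 28.]
206 2 [ 524. -233.  191.] [56. 36. 27.]
```

Contact at about 169. I'll press in small steps and watch whether z gives.

jog_arm --plan '[[0,[0,0,0.02],[0,0,0]],[0,[0,0,0.04],[0,0,0]],[0,[0,0,0.04],[0,0,0]],[0,[0,0,0.04],[0,0,0]]]'

```text
clock: 18.73
position: [534.1, -216.8, 168.5]
ee_rot: [-0.666, 0.746, -0.003, 0.001]
contact_force: [-5.6, 4.1, 20.0]
gripper_width: -0.0
grasp_force: 10.2
```

jog_arm --plan '[[0,[0,0,0.02],[0,0,0]],[0,[0,0,0.02],[0,0,0]],[0,[0,0,0.02],[0,0,0]]]'

```text
clock: 19.1
position: [534.4, -217.0, 168.4]
ee_rot: [-0.666, 0.746, -0.004, 0.001]
contact_force: [-7.7, 5.3, 27.2]
gripper_width: 0.2
grasp_force: 13.6
```

There's no give from 7 to 27 N, well past the 18 N it could need, so the collar is on the rim. I'll withdraw.

jog_arm --plan '[[0,[0,0,-0.05],[0,0,0]],[0,[0,0,-0.15],[0,0,0]],[0,[0,0,-0.4],[0,0,0]],[0,[0,0,-0.7],[0,0,0]],[0,[0,0,-0.95],[0,0,0]],[0,[0,0,-0.95],[0,0,0]],[0,[0,0,-0.95],[0,0,0]]]'

```text
clock: 19.98
position: [532.4, -215.8, 254.4]
ee_rot: [-0.665, 0.747, 0.001, -0.0]
contact_force: [-0.3, 0.2, 0.4]
gripper_width: -0.2
grasp_force: 0.0
```

```bash
python3 - <<'E'
from h import *
s=read_state(); print(s['position'],s['contact_force'],s['clock'])
i,P,T,K=cam('wrist'); z=P[...,2]; d=np.hypot(P[...,0]-532.7,P[...,1]+215)
t=P[(d<17)&(abs(z-194)<5)]; c,*_=np.linalg.lstsq(np.c_[t[:,:2]-[532.7,-215],np.ones(len(t))],t[:,2],rcond=None); print(c.round(4),top(P,(532.5,-215.5),194,r=30,dz=6))
if len(t)>500 and abs(c[2]-194)<2 and max(abs(c[:2]))<.03: print(job_done())
E
```

```text
[ 532.38741371 -215.7836414   254.43815877] [-0.32141791  0.16551887  0.4305847 ] 19.975
[-5.900000e-03  3.800000e-03  1.945122e+02] (np.int64(2252), array([ 533. , -214.6]), 21.8, array([ 533. , -215.6,  194.5]))
the job is handed in; nothing more can be done
None
```

I fitted the drum head into the spindle and handed the job in at about 20 s: it stands upright, did not give under a 27 N press (its top reads within 1.5 mm of fully home), and the cone and finger heads are still in the stand.

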